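# Find the key that unlocks the paint box

## Task

The wooden paint box is locked. Three identical black-headed keys stand in the lock on its lid, but only one of them works the brass bolt and the other two are stuck: try them one after another, turning clockwise, until you find the one that turns, and turn it all the way to its stop so that the bolt is drawn fully back. Let go of the key, and do not knock over or shift the clear cup standing behind the box.

Things in the scene. Friction and masses are not known exactly. Their poses are not given: they have to be found in the camera images.
- lock_box: Wooden paint box, fixed, 230 (its x) x 151 (y) x 51 mm, lid shut; origin at the centre of its underside. A steel strip along the lid's middle, along x, has three brass barrels (tops 64 mm above the table), a key upright in each, 66 mm apart. One key, in any of the places, turns 60 degrees clockwise from above to a stop, stays there; light friction, 0.06 N m. The others stick after 3 degrees.
- middle_key (a point): Centre of the middle key's head, 89 mm above the table; its axes are the box's. The other keys are at x = -66 and +66 mm. Each head is a flat black grip 30 mm wide, 9 thick, 30 tall (74 to 104 mm above the table). At the start its wide side lies 30 degrees counter-clockwise (from above) of the x axis: pinch across the thickness, along the y axis turned 30 degrees counter-clockwise.
- bolt (a joint): Brass bolt 60 x 14 x 6 mm under a clear window on the lid, at box y = +52 mm near its -x end, where it enters a steel keeper on the end wall. In m: 0 = locked, 0.024 = fully drawn back towards +x, out of the keeper (a green patch then shows under the window). It moves only with the right key, 0.4 mm per degree turned.
- cup: Clear plastic cup, loose and light, 75 mm across and 90 mm tall, upright on the table behind the box as the robot sees it; origin at the centre of its underside. A bystander. (A fixed stoneware jar, 66 mm tall, stands behind the box too, farther left.)

How it is judged (in metres and radians):
At the end, for the whole second after the job is handed in: The bolt is drawn at least 20 mm of its 24 mm (the right key within 10 degrees of its stop); the cup stands upright within 30 mm of where it stood (value of joint bolt above 0.02 m and distance of cup from where it was at the start of the episode below 0.03 m and angle between cup's own z axis and vertical below 0.3 rad); the robot touches nothing.
It fails at once if the cup is knocked over or pushed more than 30 mm (distance of cup from where it was at the start of the episode above 0.03 m or angle between cup's own z axis and vertical above 0.3 rad).
It also fails if it takes over 40 s, if anything falls off the work surface, if the arm or the gripper's body presses on something with over 40 N, if the wrist force passes 120 N, or if a joint passes its speed limit or range.

## Robot

A 6-joint arm with a two-finger parallel gripper is mounted at the origin on a cart in front of the work surface, level with it; the furniture and walls round the work are solid. World frame = base frame: x ahead of the robot, y to its left, z up, the work surface at z = 0. Lengths are in mm, angles in rad, forces in N, time in s.
With the tool pointing down it reaches from about 400 to 925 mm from the base axis. Payload 12.5 kg.
Tool frame: the origin (TCP) lies between the finger pads; the fingertips stand 25 mm ahead of it and the grasp point (between the pads) lies 6 mm ahead of it; z points along the fingers, y is the line along which they close (so a half turn about z gives the same grasp; the last joint's range is limited). The gripper opens to 95 mm and grips with 3 to 60 N. Pads are 20 mm wide; open, the fingers measure 119 mm over their backs; the gripper's body (75 mm by 180 mm) begins 59 mm behind the grasp point.
Start: joints at [-1.323, 0.491, 1.559, -0, 1.092, -0.106], TCP at [216.563, -586.297, 239.661] pointing down, gripper open.
Joint ranges: [-3.1, 3.1], [-0.84, 2.19], [0.05, 2.79], [-1.13, 4.28], [0.06, 2.93], [-2.69, 2.69]. Speed limits (rad/s): [2.22, 2.22, 2.79, 3.14, 3.14, 3.14].

## Interface

Orientations are given as [roll, pitch, yaw] about the fixed x, y, z axes, in that order (R = Rz(yaw) Ry(pitch) Rx(roll)).
In Python, from cell import state, read_camera, job_done, cut_out gives the robot as it stands. The module is installed in compiled form; this text tells all that it offers.
- The arm moves only by the tool jog_arm, never from a script. Its argument "motion" is a list of rows, each a list of 2 entries, a list of its own where there are three numbers: the shift along the tool's x, y, z in mm, then the turn about the tool's z in rad. A call has 1 to 5 rows; each row is the pose to reach, as a shift and turn from the pose commanded when the call began, along the tool's axes at that moment; what a row does not reach only later rows make up. A row lasts 1/10 s, in which the tool goes at most 50 mm and 8.59 degrees, less where a joint would pass 70% of its speed; a pose out of reach is approached as far as the arm can. A call with a gripper value outside its range is refused whole. "grip" is the closure, from 0 (fully open) to 1 (shut), set as the call begins (left out, the last holds). The fingers move at their own pace and stop on an object; the grip force is fixed at half the most. Time passes only in rows, so rows that repeat a pose let the fingers close. It gives the time, the measured TCP pose, the force, the opening and the grip force at its end, in the units of the state.
- state(): the state, without advancing time (a new reading comes with each control period).
- read_camera(name): name is "scene" or "top" or "wrist"; returns a dict with "img" (480x640x3 uint8, blue, green, red), "vertical_fov" (degrees; the focal length in pixels is half the picture's height over the tangent of half this angle, whatever the lens; pixels are square), "cx", "cy" (the principal point, pixels), "k1" (the pictures are not rectified: a ray, as slopes to the right and down, at radius r is drawn at 1 + k1 r^2 times it, then the intrinsics apply), "extrinsics" (4x4, takes a point from camera to world coordinates). Camera axes: x right, y up, looking along -z (the intrinsics and any distortion apply to the point x, -y, -z); pixel columns grow to the right and rows downward; lengths in mm; the calibration is good to about 2 mm. A picture is of the moment at which its call begins. There is no depth.
- job_done(): hands the job in; it is judged then, once.
Trained networks look in a picture, given as the dict that the camera call returned (one of the last four; its "shot" number tells which), for a name from the list of things; names that differ only in an ending like _2 or _b are one class to them, and where a whole thing is asked for, a point or a joint stands for the part that bears it (a point fixed in the world has none). Each returns a list of dicts, best first, with "p" (0 to 1); they miss things now and then, are a little off and sometimes report something else, mostly with a low value. They report only what shows in the picture. A call takes as long as a camera call.
- cut_out(name, picture): "region" (480x640 bool, what is visible of it) and "box" ([left, top, right, bottom] in pixels, round what is visible of it).
The state is a dict: "t": time; "joints": joint angles; "qvel": joint speeds; "tau": joint torques, N m; "eef_pos": TCP position; "tcp_rot": TCP orientation; "ft_force": force on the tool from outside, world axes, zero at the start; "moment": the same for the moment, N m; "opening": opening from 0.0 (shut) to 1.0 (fully open); "grip_force": force on a finger pad.
Only numpy, scipy, OpenCV 4.12 (cv2) and the standard library are available. Lean on these libraries where they do the work, as an engineer would, in place of code of your own. Each camera call takes 0.05 s, during which the arm holds its last target. There are 200 camera calls.

## Working session

There is one attempt and no reset: what is moved stays moved. The work goes in short steps, Python scripts to look and compute and a tool call to move; the robot and the scene stay as the last step left them, time stands still between calls to the robot, and variables do not carry over. Pictures are saved under pics/ and viewed, at most 10 in all, crops included, and the job is handed in when it is done.

Besides the shell and the picture viewer there is one more tool, called after "Call:" as a command line: name --argument value ..., lists and objects as JSON in quotes. jog_arm: Moves the arm, as the interface text tells. Its arguments: {"type":"object","properties":{"motion":{"type":"array"},"grip":{"type":"number"}},"required":["motion"]}

```bash
mkdir -p pics
cat > h.py <<'E'
import numpy as np, cv2
from cell import *
def cal(p):
    f=240/np.tan(np.radians(p["vertical_fov"])/2); return f,p["cx"],p["cy"],p["k1"],np.array(p["extrinsics"])
def proj(p,X):
    f,cx,cy,k,E=cal(p); X=np.atleast_2d(X); c=(X-E[:3,3])@E[:3,:3]
    s=np.c_[c[:,0]/-c[:,2],-c[:,1]/-c[:,2]]; r2=(s**2).sum(1,keepdims=True); s=s*(1+k*r2)
    return s*f+[cx,cy]
def back(p,uv,z):
    f,cx,cy,k,E=cal(p); d=(np.atleast_2d(uv)-[cx,cy])/f; s=d.copy()
    for _ in range(20): s=d/(1+k*(s**2).sum(1,keepdims=True))
    v=np.c_[s[:,0],-s[:,1],-np.ones(len(s))]@E[:3,:3].T
    return E[:3,3]+v*((z-E[2,3])/v[:,2])[:,None]
E
python3 - <<'E'
from h import *
print(state())
for n in ["top","scene"]:
    p=read_camera(n); cv2.imwrite(f"pics/{n}0.png",p["img"]); print(n,cal(p)[:4],cal(p)[4].round(3).tolist())
    for t in ["lock_box","middle_key","cup"]:
        for r in cut_out(t,p)[:4]:
            ys,xs=np.nonzero(r["region"]); print(t,round(r["p"],2),r["box"],xs.mean().round(1),ys.mean().round(1),len(xs), cv2.minAreaRect(np.c_[xs,ys].astype(np.float32)))
E
```

```text
{'t': 0.0, 'joints': array([-1.32262005e+00,  4.91578937e-01,  1.55946657e+00,  1.85600770e-05,
        1.09171441e+00, -1.05634608e-01]), 'qvel': array([ 0.00165724,  0.00022229, -0.00079994, -0.00122033, -0.00076242,
        0.00055068]), 'tau': array([ 2.62615674e-05, -6.12652159e+01, -2.58188045e+01,  6.92947232e-02,
        4.81447473e-02, -7.31311161e-05]), 'eef_pos': array([ 216.49583823, -586.0642183 ,  239.04380503]), 'tcp_rot': array([-3.14043363e+00, -1.39442957e-04,  3.53802236e-01]), 'ft_force': array([ 0.5141964 , -0.23328639, -0.73662662]), 'moment': array([ 0.01567852, -0.0175815 , -0.01937412]), 'grip_force': 0.0, 'opening': 1.0011628651750637}
top (np.float64(491.37593284791876), 313.5636722590446, 243.8270788614255, 0.017033301574977712) [[0.01, 0.996, -0.083, 458.136], [-1.0, 0.011, 0.016, 162.749], [0.017, 0.083, 0.996, 921.015], [0.0, 0.0, 0.0, 1.0]]
lock_box 0.91 [222.9, 214.4, 367.3, 328.7] 290.4 270.7 10436 ((293.0821838378906, 269.382080078125), (84.62651824951172, 137.54403686523438), 75.68895721435547)
middle_key 0.61 [219.7, 216.4, 370.7, 330.3] 290.3 270
[... 191 characters left out ...]
003051757812), (41.01219177246094, 44.5477294921875), 45.0)
scene (np.float64(536.1949355557693), 320.37567231090526, 240.4168915436412, 0.03339133935749919) [[0.849, -0.458, 0.263, 754.985], [0.528, 0.742, -0.412, -197.471], [-0.006, 0.489, 0.872, 810.678], [0.0, 0.0, 0.0, 1.0]]
lock_box 0.6 [242.9, 156.6, 366.6, 297.0] 307.5 226.6 11349 ((305.90106201171875, 223.5437469482422), (99.35379028320312, 131.06436157226562), 17.78388786315918)
middle_key 0.84 [241.9, 153.8, 369.0, 298.5] 307.5 226.5 10868 ((305.53399658203125, 223.14231872558594), (96.96429443359375, 128.63327026367188), 17.52556800842285)
cup 0.69 [377.2, 295.4, 429.1, 361.1] 401.0 326.0 2426 ((402.5, 327.5), (59.0, 51.0), 90.0)
```

View pics/top0.png

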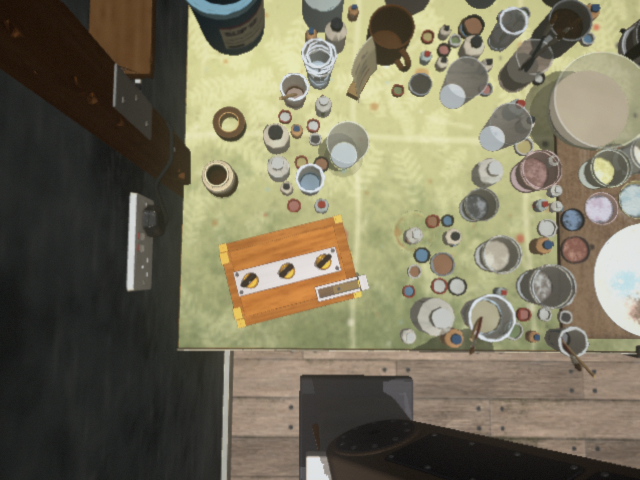

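View pics/scene0.png

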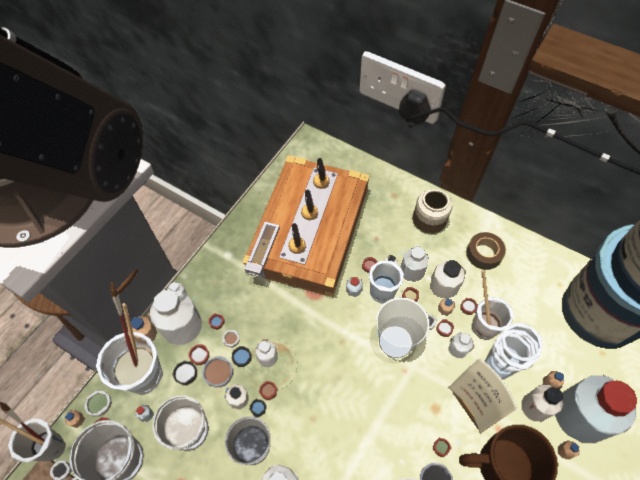

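The top view shows the box with its keys at about (250,281), (286,270) and (323,261). The bolt's keeper is at (364,283), so box +x runs to the left in the image. The cup is at (346,145) and the jar at (219,178). Next I'll fit the box pose from the dark key heads in both views.

```bash
cat > m.py <<'E'
from h import *
from scipy.optimize import least_squares
P={n:read_camera(n) for n in ["top","scene"]}
seed={"top":[(250,281),(286,270),(323,261)],"scene":[(320,168),(308,201),(295,236)]} # box +x first
obs={}
for n,p in P.items():
    d=(p["img"].max(2)<60).astype(np.uint8)
    k,l,st,c=cv2.connectedComponentsWithStats(d)
    obs[n]=[]
    for s in seed[n]:
        ok=[i for i in range(1,k) if 25<st[i,4]<600]
        i=min(ok,key=lambda i:np.hypot(*(c[i]-s))); obs[n].append(c[i]); print(n,s,c[i].round(1),st[i])
    obs[n]=np.array(obs[n])
def pts(v): 
    return np.array([[v[0]+s*np.cos(v[2]),v[1]+s*np.sin(v[2]),89] for s in (66,0,-66)])
for use in (["top"],["scene"],["top","scene"]):
    r=least_squares(lambda v:np.concatenate([(proj(P[n],pts(v))-obs[n]).ravel() for n in use]),[400,220,1.8],x_scale=[1,1,.01],loss="soft_l1")
    print(use,r.x.round(3),np.degrees(r.x[2]).round(2),r.fun.round(1))
v=r.x; print(pts(v).round(1))
c,s=np.cos(v[2]),np.sin(v[2])
for n,p in P.items():
    im=p["img"].copy()
    im=cv2.resize(im,None,fx=4,fy=4,interpolation=cv2.INTER_CUBIC)
    def dr(L,col):
        L=np.array(L,float); W=np.c_[v[0]+c*L[:,0]-s*L[:,1],v[1]+s*L[:,0]+c*L[:,1],L[:,2]]
        cv2.polylines(im,[(proj(p,W)*4+2).astype(int)],True,col,1)
    dr([(a*115,b*75.5,51) for a,b in [(1,1),(1,-1),(-1,-1),(-1,1)]],(255,0,0))
    t=np.radians(30)
    for k in (66,0,-66):
        for z in (74,104): dr([(k+np.cos(t)*a*15-np.sin(t)*b*4.5,np.sin(t)*a*15+np.cos(t)*b*4.5,z) for a,b in [(1,1),(1,-1),(-1,-1),(-1,1)]],(0,255,0))
    u=(proj(p,[[v[0],v[1],70]])[0]*4).astype(int); cv2.imwrite(f"pics/{n}1.png",im[max(0,u[1]-300):u[1]+300,max(0,u[0]-400):u[0]+400])
for uv in cut_out("cup",P["top"])[:1]:
    b=uv["box"]; print("cup",back(P["top"],[[(b[0]+b[2])/2,(b[1]+b[3])/2]],60))
print(state()["joints"])
E
python3 m.py
```

```text
top (250, 281) [212.4 170.2] [207 166  14  14  67]
top (286, 270) [212.4 170.2] [207 166  14  14  67]
top (323, 261) [212.4 170.2] [207 166  14  14  67]
scene (320, 168) [320.8 169.4] [318 159   7  22  95]
scene (308, 201) [308.9 201.3] [306 191   7  21  88]
scene (295, 236) [296.  235.6] [293 224   7  23  92]
['top'] [652.427 323.635   1.586] 90.85 [-38.8  -0.    0.    0.   38.6   0. ]
['scene'] [483.683 195.039   1.832] 104.95 [-0.   0.2 -0.1 -0.   0.1 -0.1]
['top', 'scene'] [607.71  272.806   2.332] 133.63 [  0.4  52.3  29.2  26.2  57.7   0.4  68.3  -1.1  91.   -0.6 115.7   0. ]
[[562.2 320.6  89. ]
 [607.7 272.8  89. ]
 [653.2 225.   89. ]]
cup [[709.7154653   90.10394453  60.        ]]
[-1.32257205e+00  4.90896184e-01  1.55890666e+00 -1.07828076e-06
  1.09168000e+00 -1.05619119e-01]
```

View pics/top1.png

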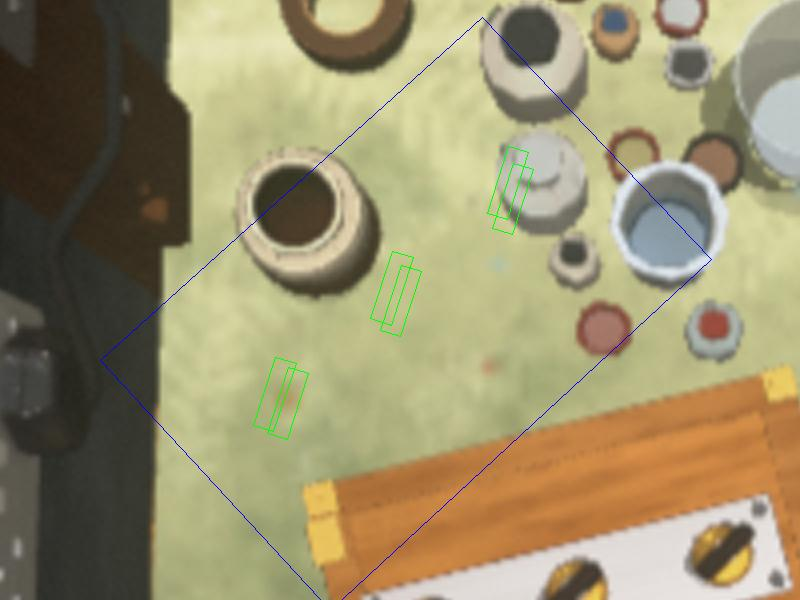

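View pics/scene1.png

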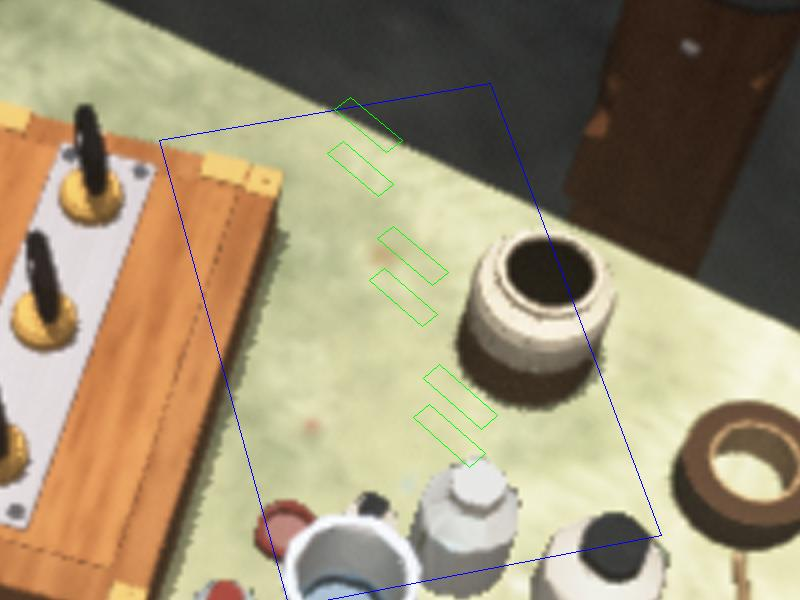

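The top threshold missed the keys, while the scene fit alone is clean at (484, 195, 105°). I'll correct the top threshold and refit.

```bash
sed -i 's/max(2)<60)/max(2)<(60 if n=="scene" else 80))/; s/25<st/12<st/' m.py
cat >> m.py <<'E'
a=v[2]+np.radians(120); print("pinch yaw",a)
st=state(); from scipy.spatial.transform import Rotation as R
print(R.from_euler("xyz",st["tcp_rot"]).as_matrix().round(3), "cup dist")
E
python3 m.py
```

```text
top (250, 281) [248.3 279.4] [242 274  14  12  72]
top (286, 270) [285.9 270.4] [280 265  13  12  60]
top (323, 261) [323.5 260.7] [317 255  14  13  55]
scene (320, 168) [320.8 169.4] [318 159   7  22  95]
scene (308, 201) [309.  201.4] [306 191   7  21  87]
scene (295, 236) [296.  235.6] [293 224   7  23  92]
['top'] [482.691 195.339   1.825] 104.58 [-0.5  0.2  0.1 -0.2  0.3  0. ]
['scene'] [483.72  195.015   1.832] 104.95 [ 0.   0.2 -0.1 -0.   0.1 -0.1]
['top', 'scene'] [483.211 195.229   1.829] 104.79 [-0.3  0.   0.2 -0.5  0.4 -0.4 -0.1 -0.  -0.3 -0.3 -0.2 -0.4]
[[466.4 259.   89. ]
 [483.2 195.2  89. ]
 [500.1 131.4  89. ]]
cup [[708.61574992  90.45698911  60.        ]]
[-1.32259165e+00  4.90898548e-01  1.55890219e+00 -3.08064735e-06
  1.09169411e+00 -1.05576512e-01]
pinch yaw 3.9233674275029617
[[ 0.938  0.346  0.   ]
 [ 0.346 -0.938 -0.   ]
 [-0.     0.    -1.   ]] cup dist
```

View pics/top1.png

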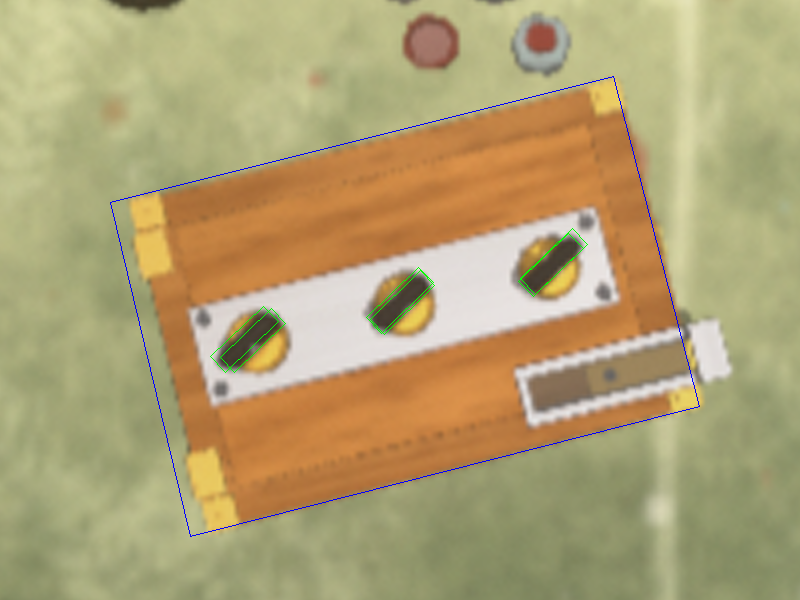

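Call:
jog_arm --motion '[[[20, -22, -40], 0], [[50, -56, -75], 0], [[83, -93, -90], 0], [[116, -130, -90], 0], [[149, -167, -90], 0]]' --grip 0.45

```text
t: 1.2
eef_pos: [296.1, -383.2, 330.4]
tcp_rot: [3.14, -0.0, 0.353]
ft_force: [1.7, -0.5, -1.1]
opening: 0.638
grip_force: 0.0
```

Call:
jog_arm --motion '[[[33, -37, 0], 0], [[66, -74, 0], 0], [[99, -110, 0], 0], [[132, -147, 0], 0], [[165, -184, 0], 0]]'

```text
t: 1.7
eef_pos: [387.0, -153.2, 329.9]
tcp_rot: [3.141, -0.001, 0.353]
ft_force: [0.5, 0.4, -0.7]
opening: 0.553
grip_force: 0.0
```

Call:
jog_arm --motion '[[[33, -37, 0], 0], [[66, -74, 0], 0], [[99, -110, 0], 0], [[132, -147, 0], 0], [[165, -184, 0], 0]]'

```text
t: 2.2
eef_pos: [478.2, 76.8, 329.9]
tcp_rot: [3.141, -0.001, 0.354]
ft_force: [0.3, -0.5, 0.1]
opening: 0.548
grip_force: 0.0
```

Call:
jog_arm --motion '[[[0, 0, 0], -0.14], [[0, 0, 0], -0.28], [[0, 0, 0], -0.42], [[0, 0, 0], -0.56], [[0, 0, 0], -0.7]]'

```text
t: 2.7
eef_pos: [477.8, 74.8, 329.6]
tcp_rot: [3.141, 0.0, 1.06]
ft_force: [-1.1, 0.2, -0.4]
opening: 0.548
grip_force: 0.0
```

Call:
jog_arm --motion '[[[0, 0, 0], -0.14], [[0, 0, 0], -0.28], [[0, 0, 0], -0.42], [[0, 0, 0], -0.56], [[0, 0, 0], -0.7]]'

```text
t: 3.2
eef_pos: [477.8, 74.6, 329.6]
tcp_rot: [3.141, 0.0, 1.76]
ft_force: [-0.5, 0.3, -0.4]
opening: 0.55
grip_force: 0.0
```

Call:
jog_arm --motion '[[[0, 0, 0], -0.14], [[0, 0, 0], -0.28], [[0, 0, 0], -0.42], [[0, 0, 0], -0.56], [[0, 0, 0], -0.6]]'

```text
t: 3.7
eef_pos: [477.8, 74.6, 329.6]
tcp_rot: [3.142, 0.0, 2.359]
ft_force: [0.1, -0.1, -0.1]
opening: 0.551
grip_force: 0.0
```

Call:
jog_arm --motion '[[[10, 24, 35], 0], [[20, 45, 75], 0], [[24.6, 55.8, 115], 0], [[24.6, 55.8, 150], 0], [[24.6, 55.8, 170], 0]]'

```text
t: 4.2
eef_pos: [499.2, 131.7, 157.0]
tcp_rot: [-3.139, -0.002, 2.355]
ft_force: [-0.3, 0.1, 0.2]
opening: 0.552
grip_force: 0.0
```

Run:
```python
from h import *
p=read_camera("wrist"); im=p["img"].copy(); s=state(); print(s["eef_pos"],s["tcp_rot"])
v=[483.2,195.2,1.829]
for k in (66,0,-66):
    for z in (74,104):
        a=v[2]+np.radians(30); c=np.array([v[0]+k*np.cos(v[2]),v[1]+k*np.sin(v[2])])
        L=np.array([(*(c+x*15*np.array([np.cos(a),np.sin(a)])+y*4.5*np.array([-np.sin(a),np.cos(a)])),z) for x,y in [(1,1),(1,-1),(-1,-1),(-1,1)]])
        cv2.polylines(im,[proj(p,L).astype(int)],True,(0,255,0),1)
cv2.imwrite("pics/w1.png",im)
```

```text
[498.50743666 131.39785113 155.19735637] [-3.13711106 -0.003322    2.35408688]
```

View pics/w1.png

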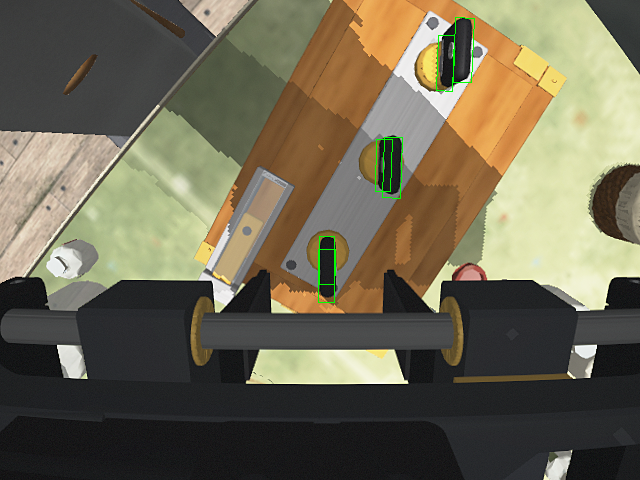

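The wrist view shows the fitted outlines sitting on all three keys. The near one, at (327,268), lies centred between the fingers, so I'll descend and grip.

Call:
jog_arm --motion '[[[0, 0, 25], 0], [[0, 0, 50], 0], [[0, 0, 64], 0], [[0, 0, 64], 0], [[0, 0, 64], 0]]'

```text
t: 4.75
eef_pos: [500.5, 131.4, 96.4]
tcp_rot: [3.141, 0.0, 2.354]
ft_force: [0.7, -0.1, 0.3]
opening: 0.55
grip_force: 0.0
```

Call:
jog_arm --motion '[[[0, 0, 0], 0], [[0, 0, 0], 0], [[0, 0, 0], 0], [[0, 0, 0], 0], [[0, 0, 0], 0]]' --grip 1

```text
t: 5.25
eef_pos: [500.1, 131.4, 95.8]
tcp_rot: [3.141, 0.0, 2.354]
ft_force: [-0.3, -0.4, 0.6]
opening: 0.188
grip_force: 0.0
```

Call:
jog_arm --motion '[[[0, 0, 0], 0], [[0, 0, 0], 0], [[0, 0, 0], 0.03], [[0, 0, 0], 0.07], [[0, 0, 0], 0.12]]'

```text
t: 5.75
eef_pos: [499.9, 131.3, 95.6]
tcp_rot: [-3.141, 0.0, 2.232]
ft_force: [-1.5, -1.7, 2.5]
opening: 0.093
grip_force: 30.0
```

```bash
python3 -c "
from h import *
s=state(); print({k:s[k] for k in ('t','eef_pos','tcp_rot','ft_force','moment','opening','grip_force')})"
```

```text
{'t': 5.75, 'eef_pos': array([499.90588164, 131.32240291,  95.57590481]), 'tcp_rot': array([-3.14112546e+00,  4.05461316e-05,  2.23233628e+00]), 'ft_force': array([-1.54281767, -1.74678791,  2.46393252]), 'moment': array([-0.27595043,  0.01003493,  0.02801591]), 'opening': 0.09263694492205987, 'grip_force': 30.000759959220886}
```

Call:
jog_arm --motion '[[[0, 0, 0], 0.04], [[0, 0, 0], 0.08], [[0, 0, 0], 0.12], [[0, 0, 0], 0.12], [[0, 0, 0], 0.12]]'

```text
t: 6.25
eef_pos: [499.8, 131.3, 95.6]
tcp_rot: [-3.141, -0.0, 2.115]
ft_force: [-2.4, -3.7, 3.4]
opening: 0.092
grip_force: 30.0
```

```bash
python3 -c "
from h import *
s=state(); print({k:s[k] for k in ('t','eef_pos','tcp_rot','ft_force','moment','opening','grip_force')})"
```

```text
{'t': 6.25, 'eef_pos': array([499.79715318, 131.27173782,  95.57406636]), 'tcp_rot': array([-3.14091766e+00, -4.17015856e-06,  2.11497395e+00]), 'ft_force': array([-2.38445295, -3.70475232,  3.41007985]), 'moment': array([-0.5522527 ,  0.30420436, -0.04371114]), 'opening': 0.09225271611837485, 'grip_force': 30.00026375055313}
```

Call:
jog_arm --motion '[[[0, 0, 0], 0.1], [[0, 0, 0], 0.2], [[0, 0, 0], 0.3], [[0, 0, 0], 0.4], [[0, 0, 0], 0.5]]'

```text
t: 6.75
eef_pos: [499.2, 131.1, 95.6]
tcp_rot: [-3.14, 0.001, 1.611]
ft_force: [-5.3, -4.5, 6.5]
opening: 0.094
grip_force: 30.0
```

Run:
```python
from h import *
s=state(); print({k:s[k] for k in ('t','eef_pos','tcp_rot','ft_force','moment','opening','grip_force')})
cv2.imwrite("pics/w2.png",read_camera("wrist")["img"])
```

```text
{'t': 6.75, 'eef_pos': array([499.23922133, 131.1111937 ,  95.55660135]), 'tcp_rot': array([-3.13970840e+00,  6.50621789e-04,  1.61123827e+00]), 'ft_force': array([-5.25020243, -4.49872423,  6.54242769]), 'moment': array([-0.87263489,  0.88982642,  0.06789433]), 'opening': 0.0938841947712055, 'grip_force': 30.000590085983276}
```

View pics/w2.png

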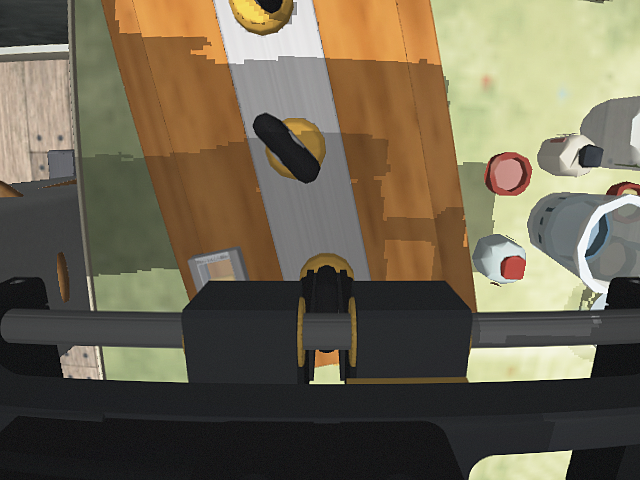

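The near key, at (327,300), has turned with the gripper about 43° relative to the middle key, so this is the working one. I'll drive it to the stop.

Call:
jog_arm --motion '[[[0, 0, 0], 0.1], [[0, 0, 0], 0.2], [[0, 0, 0], 0.28], [[0, 0, 0], 0.31], [[0, 0, 0], 0.33]]'

```text
t: 7.3
eef_pos: [498.9, 131.2, 95.5]
tcp_rot: [-3.139, 0.002, 1.285]
ft_force: [-5.2, -4.8, 7.6]
opening: 0.095
grip_force: 30.1
```

Run:
```python
from h import *
s=state(); print({k:s[k] for k in ('t','eef_pos','tcp_rot','ft_force','moment','opening','grip_force')})
```

```text
{'t': 7.3, 'eef_pos': array([498.88006949, 131.15329635,  95.54315767]), 'tcp_rot': array([-3.13934329e+00,  1.55850737e-03,  1.28464340e+00]), 'ft_force': array([-5.16396998, -4.78044507,  7.61325974]), 'moment': array([-0.72590741,  1.11131647,  0.45103616]), 'opening': 0.09543208712704067, 'grip_force': 30.130856037139893}
```

The moment jumped to 0.45 N m, so the key is at its stop. I'll release it and go up.

Call:
jog_arm --motion '[[[0, 0, 0], 0], [[0, 0, 0], 0], [[0, 0, 0], 0], [[0, 0, 0], 0], [[0, 0, 0], 0]]' --grip 0.5

```text
t: 7.8
eef_pos: [500.1, 131.5, 95.5]
tcp_rot: [3.141, -0.0, 1.284]
ft_force: [-0.2, -0.0, -1.0]
opening: 0.456
grip_force: 0.0
```

Call:
jog_arm --motion '[[[0, 0, -10], 0], [[0, 0, -40], 0], [[0, 0, -80], 0], [[0, 0, -120], 0], [[0, 0, -160], 0]]'

```text
t: 8.3
eef_pos: [499.7, 131.4, 258.0]
tcp_rot: [3.141, -0.0, 1.284]
ft_force: [0.8, 0.2, -0.4]
opening: 0.503
grip_force: 0.0
```

Run:
```python
from h import *
s=state(); print(s["eef_pos"],s["ft_force"],s["opening"])
p=read_camera("scene"); c=cut_out("cup",p)[:1]; print([x["box"] for x in c])
a=cv2.resize(p["img"][140:380,220:440],None,fx=2,fy=2,interpolation=cv2.INTER_CUBIC)
cv2.imwrite("pics/s2.png",a)
p=read_camera("wrist"); cv2.imwrite("pics/w3.png",p["img"])
```

```text
[499.65457502 131.408794   257.9934628 ] [ 0.75547321  0.16020675 -0.38402979] 0.5026954967302576
[[377.9, 298.6, 426.4, 356.7]]
```

View pics/w3.png

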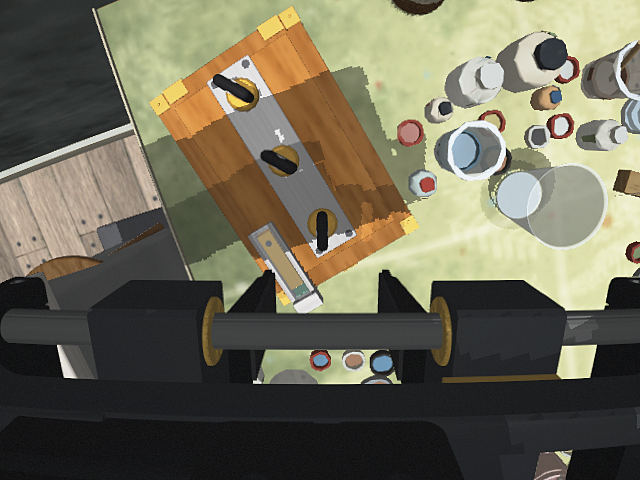

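The near key at (321,230) stands turned about 60° from the others. The bolt is drawn back with the green patch showing at (302,292), and the cup at (550,205) is upright.

```bash
python3 -c "
from cell import *
print(job_done())"
```

```text
the job is handed in; nothing more can be done
None
```

The working key was the one at box x = -66 mm: I turned it 60° to its stop, the green patch now shows the bolt drawn back, the key is released, the cup still stands in place, and the job is handed in (no verdict was returned).

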